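# Set the dosing dial and start the sampler

## Robot

A 6-joint arm with a two-finger parallel gripper is mounted at the origin on the work surface. World frame = base frame: x ahead of the robot, y to its left, z up, the work surface at z = 0. Lengths are in m, angles in degrees, forces in N, time in s.
With the tool pointing down it reaches from about 0.35 to 0.875 m from the base axis. Payload 4.2 kg.
Tool frame: the origin (TCP) lies at the very end of the fingers, on their centre line; the grasp point (between the pads) lies 19 mm behind it; z points along the fingers, y is the line along which they close (so a half turn about z gives the same grasp; the last joint's range is limited). The gripper opens to 87 mm and grips with 3 to 60 N. Pads are 19 mm wide; open, the fingers measure 117 mm over their backs; the gripper's body (75 mm by 190 mm) begins 51 mm behind the grasp point.
Start: joints at [84.775, 22.042, 0.453, 0, -68.411, -14.817], TCP at [0.214, 0.587, 0.223] pointing down, gripper open.
Joint ranges: [-179.83, 179.83], [-69.29, 118.12], [-61.27, 80.66], [-181.25, 117.63], [-171.15, -9.14], [-177.46, 177.46]. Speed limits (degrees/s): [159.86, 159.86, 180, 180, 180, 180].

## Interface

Orientations are given as a 3x3 rotation matrix whose columns are the frame's x, y, z axes.
In Python, from station import sense, cams, r gives the robot as it stands. The module is installed in compiled form; this text tells all that it offers.
- The arm moves only by the tool step_arm, never from a script. Its argument "targets" is text: rows parted by semicolons, each of 4 numbers parted by spaces: the shift along the tool's x, y, z in cm, then the turn about the tool's z in degrees. In form: x y z turn; .... A call has 1 to 12 rows; each row shifts and turns the commanded pose from where the row before left it, along the tool's axes as they then stand; what a row does not reach is not made up. A row lasts 1/12 s, in which the tool goes at most 41.7 mm and 7.16 degrees, less where a joint would pass 70% of its speed; a pose out of reach is approached as far as the arm can. A call with a gripper value outside its range is refused whole. "claw" is the finger opening in cm, from 0 to 8.7, set as the call begins (left out, the last holds). The fingers move at their own pace and stop on an object; the grip force is fixed at half the most. Time passes only in rows, so rows that do not move let the fingers close. It gives the time, the measured TCP pose, the force, the opening and the grip force at its end, in the units of the state.
- sense(): the state, without advancing time (a new reading comes with each control period).
- cams.capture(name): name is "side" or "top" or "wrist"; returns a dict with "frame" (384x512x3 uint8, blue, green, red), "vertical_fov" (degrees; the focal length in pixels is half the picture's height over the tangent of half this angle, whatever the lens; pixels are square), "cx", "cy" (the principal point, pixels), "eye" and "rotation" of the camera in the world; the wrist camera has in their place "tool_from_camera" (4x4, takes a point from camera to tool coordinates, whose origin is the TCP and whose axes are the flange's). Camera axes: x right, y down, z forward; pixel columns grow to the right and rows downward; lengths in m; the calibration is good to about 2 mm. A picture is of the moment at which its call begins: read the wrist's pose just before it. There is no depth.
- r.finish_job(): hands the job in; it is judged then, once.
The state is a dict: "time_s": time; "joints": joint angles; "joint_velocities": joint speeds; "effort": joint torques, N m; "tcp_pos": TCP position; "ee_rot": TCP orientation; "wrist_force": force on the tool from outside, world axes, zero at the start; "moment": the same for the moment, N m; "gripper_width": opening from 0.0 (shut) to 1.0 (fully open); "gripper_force": force on a finger pad.
Only numpy, scipy, OpenCV 4.12 (cv2) and the standard library are available. Lean on these libraries where they do the work, as an engineer would, in place of code of your own. Each camera call takes 0.05 s, during which the arm holds its last target. There are 200 camera calls.

## Task

Without gripping anything, push the upright post on the dosing unit's dial round with a fingertip or the outside of the fingers until the dial's index mark lines up with the one long line of the scale around it. Then press the start button fully down with a fingertip and let it come up again. Push gently, leave the dial set on the line, and do not disturb the jar, the vial or the small weight.

Things in the scene. Friction and masses are not known exactly. Their poses are not given: they have to be found in the camera images.
- unit: Dosing unit: a fixed low white instrument box, 320 mm (its x) by 300 mm (its y), deck 70 mm above the table. Origin at the centre of its underside. The dial's vertical axis stands at x = -20 mm, y = 0 in this frame.
- scale: Fixed flat aluminium scale plate on the deck, 220 mm across, centred on the dial's axis, top 76 mm above the table. Origin on the axis at its underside, z up, x axis along the long line. Black lines every 15 degrees over 270 degrees: 11 mm long, 1.8 mm wide, but the target, in the middle of the row, is 34 mm long, 5 mm wide. Its angle on the unit varies.
- target (a point): Point on the scale's long line extended to the edge of the dial: 71 mm from the dial's axis, 76 mm above the table.
- dial: Black round dial, 140 mm across, face 87 mm above the table, hub cap 4 mm high. Turns both ways about the vertical axis with 0.1 N m of friction, stays where left. Origin on the axis, 77 mm above the table; x axis along the index mark, a white line 4 mm wide along the face to the rim. To reach the long line it must turn 0.4 to 2.2 rad counterclockwise seen from above.
- mark (a point): Outer end of the dial's index mark, 71 mm from the dial's axis, 87 mm above the table. It should stand over point target.
- post (a point): Centre of the top of the dial's steel finger post: upright, 16 mm in diameter, 34 mm high above the dial's face (top 121 mm above the table), 45 mm from the axis, opposite the index mark.
- start (a joint): Travel of the start button in m: 0 when up, 0.006 when fully down. A spring raises it; fully down takes 4 N.
- start_top (a point): Centre of the top of the start button: a grey round push button 36 mm across in a black housing, on a small fixed white box (100 by 90 mm, 35 mm high) on the table to the left or right of the unit. It is pressed straight down.
- jar: Bystander: sample jar, 56 mm in diameter, 100 mm high, standing loose on the table on the other side of the unit. Origin at the centre of its underside.
- vial: Bystander: small capped vial, 24 mm in diameter, 50 mm high, standing loose on one of the two far corners of the unit's deck. Origin at the centre of its underside.
- weight: Bystander: small steel check weight with a knob, 28 mm in diameter, 45 mm high, standing loose on the other far corner of the unit's deck. Origin at the centre of its underside.
Things that resemble listed ones, but are neither listed nor needed, are in the scene too. There is more than one size of the part that bears start; the job needs the largest.

How it is judged:
By the outcome, as a careful person would: the job done as asked, in the order asked, and still so for the second after the job is handed in, with the robot touching nothing.
It also fails if it takes over 61 s, if anything falls off the work surface, if the arm or the gripper's body presses on something with over 40 N, if the wrist force passes 120 N, or if a joint passes its speed limit or range.

## Working session

There is one attempt and no reset: what is moved stays moved. The work goes in short steps, Python scripts to look and compute and a tool call to move; the robot and the scene stay as the last step left them, time stands still between calls to the robot, and variables do not carry over. Pictures are saved under pics/ and viewed, at most 10 in all, crops included, and the job is handed in when it is done.

Besides the shell and the picture viewer there is one more tool, called as name(argument=value, ...) on one line, values as JSON. step_arm: Moves the arm, as the interface text tells. Its arguments: {"type":"object","properties":{"targets":{"type":"string"},"claw":{"type":"number"}},"required":["targets"]}

```bash
mkdir -p pics
cat > h.py <<'E'
import numpy as np, cv2
from station import sense, cams, r
def cap(n):
    s=sense(); c=cams.capture(n)
    f=c["frame"].shape[0]/2/np.tan(np.radians(c["vertical_fov"]/2)); c["f"]=f
    if n=="wrist":
        T=np.eye(4);T[:3,:3]=s["ee_rot"];T[:3,3]=s["tcp_pos"]; M=T@np.array(c["tool_from_camera"])
        c["R"]=M[:3,:3];c["e"]=M[:3,3]
    else: c["R"]=np.array(c["rotation"]);c["e"]=np.array(c["eye"])
    return c
def pt(c,u,v,z):
    d=c["R"]@np.array([(u-c["cx"])/c["f"],(v-c["cy"])/c["f"],1]); return c["e"]+d*(z-c["e"][2])/d[2]
def px(c,p):
    q=c["R"].T@(np.array(p)-c["e"]); return q[:2]/q[2]*c["f"]+[c["cx"],c["cy"]]
E
python3 - <<'E'
from h import *
import pickle
s=sense();print(s["time_s"],s["tcp_pos"],np.round(s["ee_rot"],3))
for n in("top","side"):
    c=cap(n);cv2.imwrite(f"pics/{n}0.png",c["frame"]);pickle.dump(c,open(n+".pkl","wb"));print(n,c["e"],c["f"],c["R"][:,2])
E
```

```text
0.0 [0.21398709 0.58657376 0.22145218] [[ 0.939 -0.343 -0.001]
 [-0.343 -0.939 -0.002]
 [ 0.     0.002 -1.   ]]
top [0.41151065 0.01157736 1.18049952] 350.72166489180063 [ 0.13816951  0.00575926 -0.99039185]
side [0.32647669 0.59424831 0.77773659] 352.874807121109 [ 0.26411669 -0.65167278 -0.71103091]
```

View pics/top0.png

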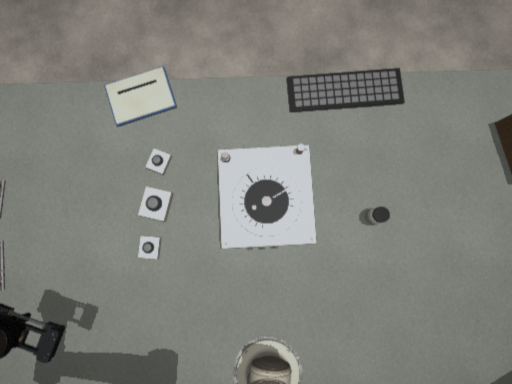

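View pics/side0.png

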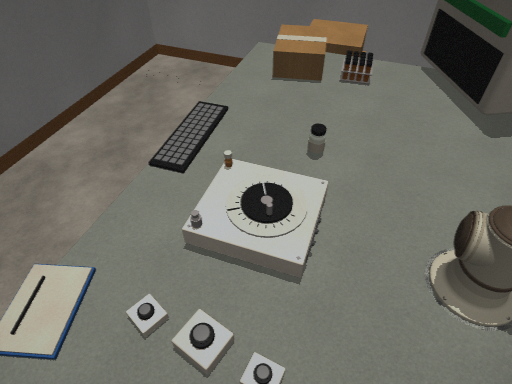

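The top picture shows the dial at (266,201), the index mark towards (287,190), the post at about (254,208) and the long line near (250,178). There are three button boxes, at (157,160), (153,203) and (148,247). The middle one at (153,203) is clearly the largest, so it should be the start button, and I'll confirm it in a crop.

Run:
```python
from h import *
import pickle
c=pickle.load(open("top.pkl","rb"));g=c["frame"].max(2)
cv2.imwrite("pics/crop0.png",cv2.resize(c["frame"][135:265,125:325],None,fx=4,fy=4,interpolation=cv2.INTER_CUBIC))
def comps(m,lo,hi,z):
    n,l,st,ce=cv2.connectedComponentsWithStats(m.astype(np.uint8))
    for i in range(1,n):
        if lo<st[i,4]<hi and 120<ce[i,0]<330 and 130<ce[i,1]<270: print(np.round(ce[i],1),st[i],np.round(pt(c,*ce[i],z)[:2],4))
print("white");comps(g>150,100,20000,.07)
print("box z.035");comps(g>150,100,2500,.035)
print("dark");comps(g<70,20,4000,.087)
d=(g<90).astype(np.uint8)
for R in [(240,175,295,230)]:
    m=np.zeros_like(d);m[R[1]:R[3],R[0]:R[2]]=d[R[1]:R[3],R[0]:R[2]]
    k=max(cv2.findContours(cv2.morphologyEx(m,cv2.MORPH_OPEN,np.ones((5,5))),0,2)[0],key=cv2.contourArea)
    e=cv2.fitEllipse(cv2.convexHull(k));print(e,pt(c,*e[0],.087), e[1][0]/c["f"]*(1.10))
```

```text
white
[265.9 195.9] [ 218  143   99  106 7661] [ 0.5532 -0.0116]
[157.6 160.4] [146 148  24  26 302] [0.6789 0.3365]
[154.3 203.2] [138 186  33  35 613] [0.5394 0.3452]
[148.5 247.1] [138 236  22  24 329] [0.4014 0.3615]
box z.035
[157.6 160.4] [146 148  24  26 302] [0.6873 0.3467]
[154.3 203.2] [138 186  33  35 613] [0.5434 0.3557]
[148.5 247.1] [138 236  22  24 329] [0.4011 0.3725]
dark
[263.2 197.7] [246 181  41  39 778] [ 0.5457 -0.0026]
[156.5 204.4] [147 197  14  13  52] [0.5334 0.3333]
((266.0912170410156, 201.1560516357422), (42.65385437011719, 42.72679901123047), 103.35913848876953) [ 0.5344222  -0.01118608  0.087     ] 0.13377913172715958
```

View pics/crop0.png

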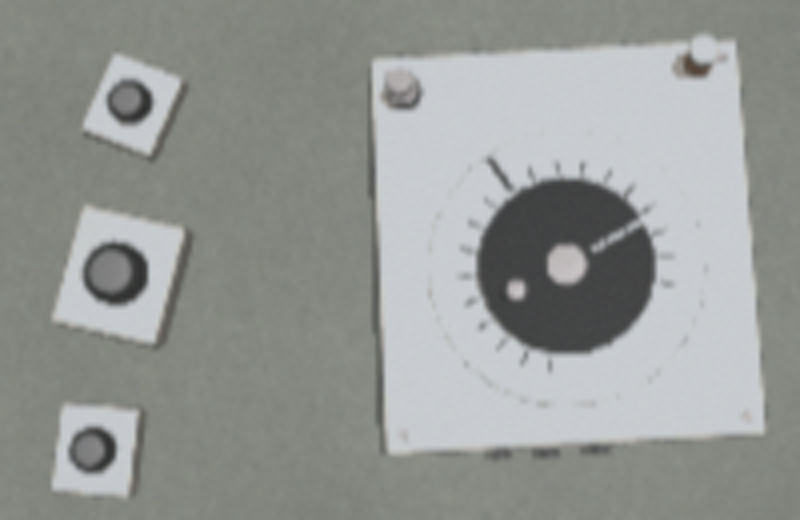

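The crop (4x, offset 125,135) confirms it. The candidate boxes are small (130,100), large (117,272) and small (93,450). The large one is the start button, since its box matches 100 by 90 mm. The mark runs towards crop (645,221), the long line is (488,157)-(512,190) and the post is at (516,290). Next I'll measure the angles and triangulate the button and post.

```bash
cat >> h.py <<'E'
def ray(c,u,v):
    return c["R"]@np.array([(u-c["cx"])/c["f"],(v-c["cy"])/c["f"],1])
def tri(c1,p1,c2,p2):
    d1,d2=ray(c1,*p1),ray(c2,*p2); A=np.c_[d1,-d2]; s=np.linalg.lstsq(A,c2["e"]-c1["e"],rcond=None)[0]
    a,b=c1["e"]+d1*s[0],c2["e"]+d2*s[1]; return (a+b)/2,np.linalg.norm(a-b)
def plan(p,yaw_y):
    "cm shifts in tool axes and turn to bring TCP to p with tool y at world yaw (deg)"
    s=sense();R=np.array(s["ee_rot"]);d=R.T@(np.array(p)-s["tcp_pos"])*100
    cur=np.degrees(np.arctan2(R[1,1],R[0,1]));t=-((yaw_y-cur+180)%360-180)
    return np.round(d,2),round(t,1)
E
python3 - <<'E'
from h import *
import pickle
t=pickle.load(open("top.pkl","rb"));s=pickle.load(open("side.pkl","rb"))
# polar unwrap of rectified plane z
ax=np.array([.5344,-.0112])
def polar(c,z,rs,ths):
    P=[[px(c,[ax[0]+r_*np.cos(a),ax[1]+r_*np.sin(a),z]) for r_ in rs] for a in ths]
    m=np.array(P,np.float32);return cv2.remap(c["frame"].max(2),m[...,0].copy(),m[...,1].copy(),1).astype(float)
th=np.radians(np.arange(-180,180,.5))
for nm,c in(("top",t),("side",s)):
    m=polar(c,.087,np.linspace(.03,.066,30),th).mean(1);i=m.argmax();w=np.clip(m-m.max()*.6,0,None);j=np.arange(i-12,i+13)%720
    print(nm,"mark",np.degrees(th[i])+.5*(w[j]*np.arange(-12,13)).sum()/w[j].sum(),m.max())
    m=255-polar(c,.076,np.linspace(.087,.104,20),th).mean(1);i=m.argmax();w=np.clip(m-(m.max()*.6+np.median(m)*.4),0,None)
    print("line",np.degrees(th[i])+.5*(w[j:=np.arange(i-12,i+13)%720]*np.arange(-12,13)).sum()/w[j].sum(),m.max())
def comp(c,x0,y0,x1,y1,lo,hi):
    g=c["frame"].max(2)[y0:y1,x0:x1];n,l,st,ce=cv2.connectedComponentsWithStats(((g>=lo)&(g<=hi)).astype(np.uint8))
    for i in range(1,n):
        if st[i,4]>12: print(st[i],np.round(ce[i]+[x0,y0],1))
print("top btn");comp(t,144,192,164,215,75,145)
print("side btn");comp(s,186,318,220,352,75,145)
print("side btn px sample",s["frame"].max(2)[320:350:2,202])
print("top px sample",t["frame"].max(2)[203,138:170])
print("post top");comp(t,246,198,262,215,130,255)
print("side post");comp(s,262,198,278,220,130,255)
E
```

```text
top mark -60.02481399244283 151.63333333333333
line 33.26373287248488 138.95
side mark -59.10329427583558 153.23333333333332
line 33.8852948392901 208.55
top btn
[  2   3  16  16 145] [152.5 202.2]
side btn
[ 0  0  4  5 13] [187.  319.5]
[27  0  7  5 20] [217.  319.3]
[ 3  6 17 26 39] [193.9 340.4]
[  7   7  17  16 217] [200.9 332.5]
side btn px sample [186 145  58 110 114 115 118 116 118 119 102  45  37  33  15]
top px sample [133 136 142 191 204 206 200 160  84  97 119 125 127 128 129 131 131 135
 134 109  67  55  52  83 192 206 207 206 206 197 150 101]
post top
[ 6  7  4  5 18] [253.7 207. ]
side post
[ 0  0 10  9 66] [267.  201.1]
```

Run:
```python
from h import *
import pickle
t=pickle.load(open("top.pkl","rb"));s=pickle.load(open("side.pkl","rb"))
print("btn",tri(t,(152.3,202.8),s,(201.5,332.5)))
print("post at .121",pt(t,253.7,207,.121))
k=(s["frame"].max(2)<90).astype(np.uint8);m=np.zeros_like(k);m[175:235,230:305]=k[175:235,230:305]
k=max(cv2.findContours(cv2.morphologyEx(m,cv2.MORPH_OPEN,np.ones((5,5))),0,2)[0],key=cv2.contourArea)
e=cv2.fitEllipse(cv2.convexHull(k));print("axis side",e,pt(s,*e[0],.087))
ax=np.array([.5344,-.0112]);th=np.radians(120.4);p=ax+.045*np.array([np.cos(th),np.sin(th)])
d=np.array([-np.sin(th),np.cos(th)]);q=p-.045*d
print(p,q,plan([*q,.20],210.4))
```

```text
btn (array([0.54327467, 0.35691143, 0.05342231]), np.float64(0.0009255490526641096))
post at .121 [0.51379821 0.02760647 0.121     ]
axis side ((266.2861022949219, 202.6356201171875), (40.46538162231445, 52.124549865722656), 91.43135833740234) [ 0.53276013 -0.00163819  0.087     ]
[0.51162848 0.02761312] [0.5504416  0.05038463] (array([49.99, 38.84,  2.24]), np.float64(39.6))
```

step_arm(targets="2.5 1.9 0 0;2.9 2.3 0 0;2.9 2.3 0 0;2.9 2.3 0 0;2.9 2.3 0 0;2.9 2.3 0 0;2.9 2.3 0 0;2.9 2.3 0 0;2.9 2.3 0 0;2.9 2.3 0 0;2.9 2.3 0 0;2.9 2.3 0 0", claw=0)

```text
time_s: 1.1
tcp_pos: [0.4444, 0.2119, 0.2224]
ee_rot: [[0.94, -0.342, -0.0], [-0.342, -0.94, -0.0], [-0.0, 0.0, -1.0]]
wrist_force: [0.2, -0.1, -0.3]
gripper_width: 0.167
gripper_force: 0.0
```

step_arm(targets="2.9 2.3 0 0;2.9 2.3 0 0;2.9 2.3 0 0;2.9 2.3 0 0;2.9 2.3 0 0;0 0 0 6.6;0 0 0 6.6;0 0 0 6.6;0 0 0 6.6;0 0 0 6.6;0 0 0 6.6;0 0 0 0")

```text
time_s: 2.1
tcp_pos: [0.5405, 0.0558, 0.222]
ee_rot: [[0.504, -0.864, -0.001], [-0.864, -0.504, -0.0], [-0.0, 0.001, -1.0]]
wrist_force: [0.1, -0.3, 0.2]
gripper_width: 0.01
gripper_force: 0.0
```

Run:
```python
from h import *
q=[.5504,.0504,.10];s=sense();print(s["time_s"],s["tcp_pos"],s["joints"],s["wrist_force"],s["gripper_width"]);print(plan(q,210.4))
c=cap("wrist");cv2.imwrite("pics/w1.png",c["frame"]);print(px(c,[.5344,-.0112,.087]),c["R"][:,2],px(c,s["tcp_pos"]))
```

```text
2.1 [0.54053728 0.05583231 0.22203396] [ 2.29903568e+01  1.41643179e+01 -1.10651892e+01 -1.58185311e-02
 -6.48393435e+01  7.24932794e+00] [ 0.1472579  -0.30667548  0.21696963] 0.010036514296303313
(array([ 0.97, -0.59, 12.2 ]), np.float64(-0.2))
[288.0185483 135.4132955] [-0.12165588  0.20778684 -0.97057945] [250.95686934 230.65957242]
```

View pics/w1.png

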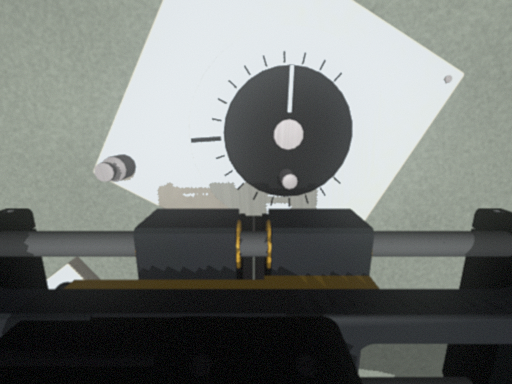

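The wrist view shows the dial centre at (288,133), post (290,181), mark end (292,66) and long line (192–220,140), which agrees with the top view. I'll check how far the fingers extend before lowering.

Run:
```python
from h import *
c=cap("wrist");s=sense();R=np.array(s["ee_rot"]);p=np.array(s["tcp_pos"]);print(c["f"],np.round(c["tool_from_camera"],3))
for o in ([0,.015,0],[0,-.015,0],[.0095,.015,0],[.0095,-.015,0],[.0095,0,-.07],[.03,.095,-.07],[.03,-.095,-.07]): print(o,px(c,p+R@np.array(o)))
t=cap("top");print("top tcp px",px(t,p));cv2.imwrite("pics/t1.png",cv2.resize(t["frame"][130:260,170:340],None,fx=4,fy=4))
```

```text
269.4667914153121 [[-0.    -0.971 -0.24   0.066]
 [ 1.     0.    -0.001  0.002]
 [ 0.001 -0.24   0.971 -0.162]
 [ 0.     0.     0.     1.   ]]
[0, 0.015, 0] [274.1945518  230.68215405]
[0, -0.015, 0] [227.42431209 230.70412131]
[0.0095, 0.015, 0] [274.464397   216.63544842]
[0.0095, -0.015, 0] [227.06767903 216.65925417]
[0.0095, 0, -0.07] [249.01741098 277.39654715]
[0.03, 0.095, -0.07] [510.98353794 226.70690759]
[0.03, -0.095, -0.07] [-13.13811542 226.95777435]
top tcp px [242.5453848  194.03662215]
```

Run:
```python
from h import *
s=cap("side");q=px(s,sense()["tcp_pos"]);print(q);u,v=map(int,q)
x0,y0=max(u-100,0),max(v-90,0);print(x0,y0);cv2.imwrite("pics/s1.png",cv2.resize(s["frame"][y0:y0+150,x0:x0+200],None,fx=4,fy=4))
```

```text
[255.13899793 179.04812883]
155 89
```

View pics/s1.png

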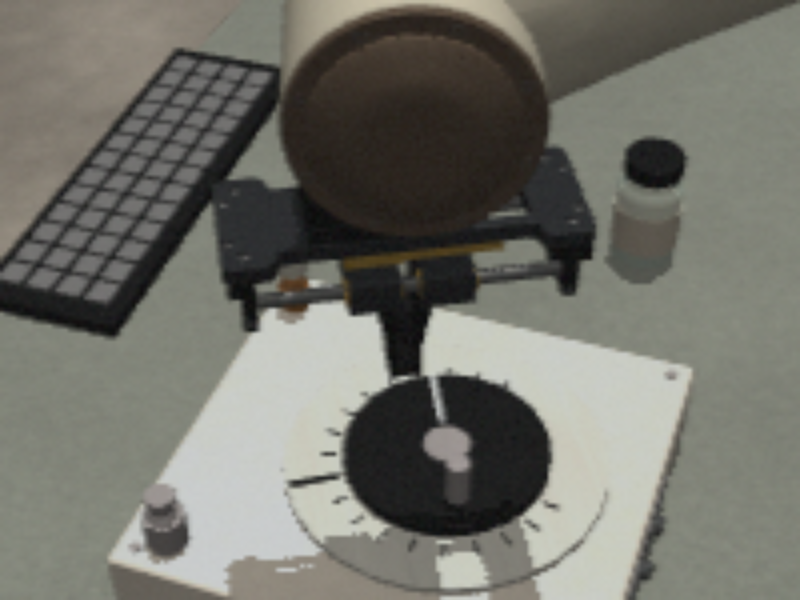

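The closed fingers taper to the tip with the carriers well above it, so at tip z = 0.10 they clear the vial and weight. I'll descend behind the post and approach it.

step_arm(targets="0.5 -0.3 0 0;0.5 -0.3 0 0;0 0 2.5 0;0 0 2.5 0;0 0 2.5 0;0 0 2.5 0;0 0 1.2 0;0 0 1 0;0 0 0 0;0 0 0 0")

```text
time_s: 3.13
tcp_pos: [0.5517, 0.0503, 0.1006]
ee_rot: [[0.506, -0.863, 0.0], [-0.863, -0.506, -0.0], [0.0, 0.0, -1.0]]
wrist_force: [0.5, -0.5, 0.8]
gripper_width: 0.003
gripper_force: 0.0
```

step_arm(targets="0 0.5 0 0;0 0.5 0 0;0 0.4 0 0;0 0.3 0 0;0 0.2 0 0;0 0 0 0")

```text
time_s: 3.63
tcp_pos: [0.5344, 0.0406, 0.101]
ee_rot: [[0.505, -0.863, 0.0], [-0.863, -0.505, 0.0], [0.0, -0.001, -1.0]]
wrist_force: [-0.7, 0.0, 0.3]
gripper_width: 0.008
gripper_force: 0.0
```

Run:
```python
from h import *
s=sense();print(s["tcp_pos"],s["wrist_force"])
ax=np.array([.5344,-.0112,.1]);print(np.array(s["ee_rot"]).T@(ax-s["tcp_pos"])*100)
```

```text
[0.53437163 0.04057345 0.10098582] [-0.67977603  0.02838988  0.26577708]
[4.46917053 2.61374457 0.09736735]
```

step_arm(targets="0 0.2 0 0;0 0.2 0 0;0 0.1 0 0")

```text
time_s: 3.88
tcp_pos: [0.5302, 0.0382, 0.1005]
ee_rot: [[0.505, -0.863, -0.0], [-0.863, -0.505, -0.0], [-0.0, 0.0, -1.0]]
wrist_force: [-0.3, -0.2, 0.1]
gripper_width: 0.008
gripper_force: 0.0
```

step_arm(targets="0 0.1 0 0;0 0.1 0 0;0 0.1 0 0")

```text
time_s: 4.13
tcp_pos: [0.5288, 0.0373, 0.1006]
ee_rot: [[0.506, -0.863, 0.002], [-0.863, -0.506, 0.001], [0.0, -0.003, -1.0]]
wrist_force: [2.9, 1.5, -1.7]
gripper_width: 0.004
gripper_force: 1.3
```

Contact at about 3 N. I'll sweep the post round the arc at 5° per row.

step_arm(targets="-0.15 0.4 0 -5;-0.15 0.4 0 -5;-0.15 0.4 0 -5;-0.15 0.4 0 -5;-0.15 0.4 0 -5;-0.15 0.4 0 -5")

```text
time_s: 4.63
tcp_pos: [0.5058, 0.0278, 0.101]
ee_rot: [[0.872, -0.49, 0.004], [-0.49, -0.872, 0.001], [0.003, -0.003, -1.0]]
wrist_force: [2.8, 1.1, -0.8]
gripper_width: 0.003
gripper_force: 1.3
```

step_arm(targets="-0.15 0.4 0 -5;-0.15 0.4 0 -5;-0.15 0.4 0 -5;-0.15 0.4 0 -5;-0.15 0.4 0 -5;-0.15 0.4 0 -5;-0.15 0.4 0 -5;-0.15 0.4 0 -5;0 0 0 0")

```text
time_s: 5.38
tcp_pos: [0.4864, -0.0012, 0.1008]
ee_rot: [[0.983, 0.181, 0.001], [0.181, -0.983, 0.0], [0.001, -0.0, -1.0]]
wrist_force: [0.4, 0.6, -0.3]
gripper_width: 0.006
gripper_force: 0.3
```

Run:
```python
from h import *
s=sense();R=np.array(s["ee_rot"]);print(s["tcp_pos"],np.degrees(np.arctan2(R[1,1],R[0,1]))%360)
ax=np.array([.5344,-.0112,.1]);print(R.T@(ax-s["tcp_pos"])*100)
c=cap("wrist");cv2.imwrite("pics/w2.png",c["frame"]);print(px(c,[.5344,-.0112,.087]))
t=cap("top");cv2.imwrite("pics/t2.png",cv2.resize(t["frame"][130:260,190:340],None,fx=4,fy=4))
a=cap("side");cv2.imwrite("pics/both.png",np.hstack([c["frame"][:300,100:500],cv2.resize(a["frame"][140:290,170:370],None,fx=2,fy=2)]))
```

```text
[ 0.48642717 -0.00115866  0.10079841] 280.4254717897584
[4.53633637 1.8556692  0.08203587]
[280.128958   154.56274058]
```

View pics/both.png

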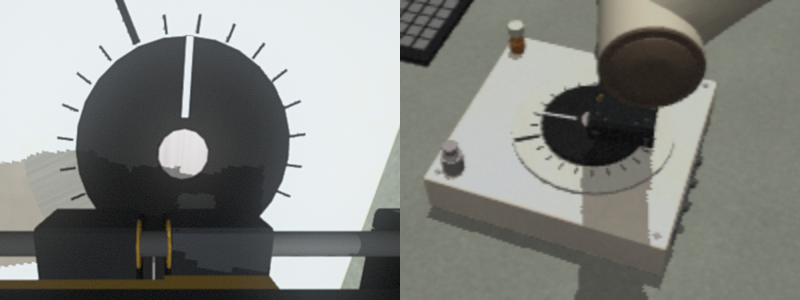

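The wrist crop shows the mark running to (190,37), the hub at (183,154) and the long line at (118,0)–(135,42), so about 20° remain. I'll measure this with rays from the wrist view.

```bash
cat >> h.py <<'E'
def dial():
    c=cap("wrist");g=c["frame"].max(2);g0=px(c,[.5344,-.0112,.089])
    def nearest(m,p,lo,hi):
        n,l,st,ce=cv2.connectedComponentsWithStats(m.astype(np.uint8));b=[i for i in range(1,n) if lo<st[i,4]<hi]
        i=min(b,key=lambda i:np.hypot(*(ce[i]-p)));return l==i,ce[i],st[i]
    # dial axis: hub cap top z=.091
    ds=cv2.morphologyEx((g<95).astype(np.uint8),cv2.MORPH_CLOSE,np.ones((3,3)))
    _,hub,hs=nearest(g>150,g0,500,6000); ax=pt(c,*hub,.091)[:2]
    mm=[]
    n,l,st,ce=cv2.connectedComponentsWithStats((g>150).astype(np.uint8))
    for i in range(1,n):
        P=np.argwhere(l==i)[:,::-1].astype(np.float32)
        if 150<len(P)<2000:
            W=np.array([pt(c,*q,.087)[:2] for q in P]);vx,vy,x,y=cv2.fitLine(W.astype(np.float32),2,0,.01,.01).ravel();rr=np.hypot(x-ax[0],y-ax[1])
            mm.append(("white",len(P),ce[i].round(),rr.round(4),np.degrees(np.arctan2(y-ax[1],x-ax[0])).round(2),(np.degrees(np.arctan2(vy,vx))).round(2)))
    n,l,st,ce=cv2.connectedComponentsWithStats((g<110).astype(np.uint8))
    for i in range(1,n):
        P=np.argwhere(l==i)[:,::-1].astype(np.float32)
        if 60<len(P)<1000:
            W=np.array([pt(c,*q,.076)[:2] for q in P]);vx,vy,x,y=cv2.fitLine(W.astype(np.float32),2,0,.01,.01).ravel();rr=np.hypot(x-ax[0],y-ax[1])
            if rr<.12: mm.append(("dark",len(P),ce[i].round(),rr.round(4),np.degrees(np.arctan2(y-ax[1],x-ax[0])).round(2),(np.degrees(np.arctan2(vy,vx))).round(2)))
    print("hub",hub,hs,"axis",ax)
    for m in mm: print(*m)
    return c
E
python3 -c "
from h import *
dial()"
```

```text
hub [283.2700398  151.29846504] [ 259  128   49   49 1759] axis [ 0.53669008 -0.01240664]
white 1759 [283. 151.] 0.0006 -125.09 77.58
white 1524 [103. 268.] 0.1523 133.74 -78.72
dark 295 [227.  20.] 0.0861 34.42 34.28
```

```bash
cat >> h.py <<'E'
def mark(ax,c=None,lim=60):
    c=c or cap("wrist");g=c["frame"].max(2).astype(float);th=np.radians(np.arange(34-lim,34+lim,.25));out=[]
    for z,rs,sg in((.087,np.linspace(.035,.066,30),1),(.076,np.linspace(.083,.095,15),-1)):
        m=np.float32([[px(c,[ax[0]+q*np.cos(a),ax[1]+q*np.sin(a),z]) for q in rs] for a in th])
        v=sg*cv2.remap(g,m[...,0].copy(),m[...,1].copy(),1).mean(1);i=v.argmax();j=slice(max(i-20,0),i+21);w=np.clip(v[j]-(.5*v.max()+.5*np.median(v)),0,None)
        out.append(round(float(np.degrees((w*th[j]).sum()/w.sum())),2))
    print("mark,line",out,"todo",round(out[1]-out[0],2))
E
python3 -c "
from h import *
c=cap('wrist');mark([.5367,-.0124],c);mark([.5344,-.0112],c)"
```

```text
mark,line [8.62, 34.39] todo 25.77
mark,line [7.01, 32.92] todo 25.91
```

step_arm(targets="-0.15 0.4 0 -5;-0.15 0.4 0 -5;-0.15 0.4 0 -5;-0.15 0.4 0 -5;0 0 0 0;0 0 0 0")

```text
time_s: 6.13
tcp_pos: [0.4853, -0.0181, 0.1005]
ee_rot: [[0.864, 0.503, -0.0], [0.503, -0.864, -0.0], [-0.001, -0.0, -1.0]]
wrist_force: [-0.4, -0.6, 0.2]
gripper_width: 0.005
gripper_force: 0.1
```

```bash
python3 -c "
from h import *
c=cap('wrist');mark([.5367,-.0124],c);mark([.5344,-.0112],c)"
```

```text
mark,line [28.02, 34.38] todo 6.36
mark,line [25.76, 32.88] todo 7.12
```

step_arm(targets="-0.08 0.2 0 -2.5;-0.07 0.2 0 -2.5;0 0 0 0;0 0 0 0")

```text
time_s: 6.52
tcp_pos: [0.486, -0.0221, 0.1004]
ee_rot: [[0.817, 0.577, -0.001], [0.577, -0.817, -0.0], [-0.001, -0.0, -1.0]]
wrist_force: [-0.7, 0.4, 0.8]
gripper_width: 0.006
gripper_force: 0.7
```

```bash
python3 -c "
from h import *
c=dial();mark([.5367,-.0124],c);mark([.5344,-.0112],c)
cv2.imwrite('pics/w3.png',cv2.resize(c['frame'][:220,130:400],None,fx=2.5,fy=2.5))"
```

```text
hub [286.85209003 146.2926045 ] [ 261  129   49   37 1244] axis [ 0.53988253 -0.01059188]
white 1244 [287. 146.] 0.0006 -89.1 -71.36
dark 208 [289.  15.] 0.0782 34.66 33.78
mark,line [32.43, 34.41] todo 1.98
mark,line [30.06, 32.91] todo 2.85
```

View pics/w3.png

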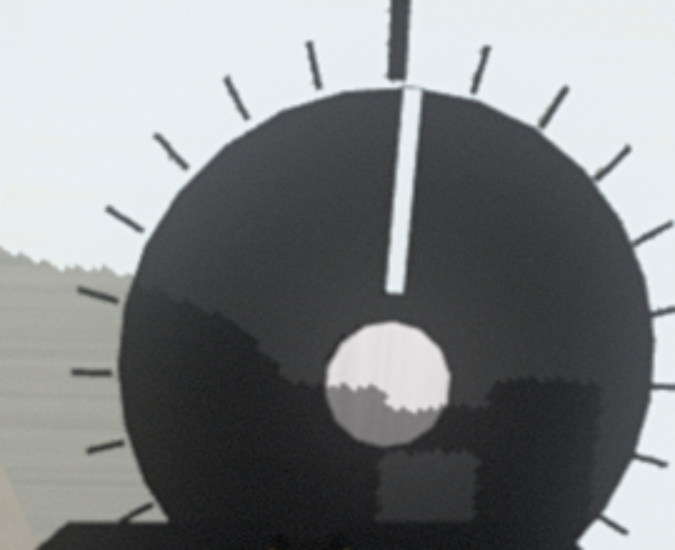

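The enlarged crop shows the mark end at (413,88) just clockwise of the long line's inner end (397,80), with the hub at (388,383). I'll refine the axis from the hub's full outline and fit the mark's own direction.

```bash
cat >> h.py <<'E'
def fine(c=None):
    c=c or cap("wrist");g=c["frame"].max(2);H,W=g.shape;a0=np.array([.5362,-.0118])
    ys,xs=np.mgrid[0:H,0:W];
    def world(z):
        d=np.stack([(xs-c["cx"])/c["f"],(ys-c["cy"])/c["f"],np.ones(g.shape)],-1)@c["R"].T;k=(z-c["e"][2])/d[...,2:]
        return (c["e"]+d*k)[...,:2]
    w=world(.091);m=((g>75)&(np.hypot(*(w-a0).transpose(2,0,1))<.021)).astype(np.uint8)
    k=max(cv2.findContours(m,0,2)[0],key=cv2.contourArea);e=cv2.fitEllipse(cv2.convexHull(k));ax=pt(c,*e[0],.091)[:2]
    res=[]
    for z,lo,hi,s in((.087,.03,.066,1),(.076,.077,.099,-1)):
        w=world(z);q=w-ax;rr=np.hypot(q[...,0],q[...,1]);an=np.degrees(np.arctan2(q[...,1],q[...,0]))
        M=(rr>lo)&(rr<hi)&(abs(an-33)<7)&((g>140) if s>0 else (g<120));P=w[M].astype(np.float32)
        vx,vy,x,y=cv2.fitLine(P,2,0,.01,.01).ravel();res.append((len(P),round(float(np.median(an[M])),2),round(float(np.degrees(np.arctan2(vy,vx))),2),round(float(rr[M].mean()),4)))
    print("hub",e,"axis",ax.round(4),"mark",res[0],"line",res[1]);mark(ax,c)
E
python3 -c "
from h import *
fine()"
```

```text
hub ((284.7303771972656, 152.8046875), (49.957523345947266, 51.158958435058594), 54.07920455932617) axis [ 0.5358 -0.0119] mark (481, 31.56, 31.58, 0.0486) line (178, 33.77, 34.03, 0.0839)
mark,line [31.54, 33.84] todo 2.3
```

step_arm(targets="-0.04 0.1 0 -1.2;-0.03 0.08 0 -1;0 0 0 0;0 0 0 0")

```text
time_s: 6.95
tcp_pos: [0.4866, -0.0241, 0.1004]
ee_rot: [[0.793, 0.609, -0.001], [0.609, -0.793, -0.0], [-0.0, -0.0, -1.0]]
wrist_force: [-1.9, 2.0, -0.0]
gripper_width: 0.005
gripper_force: 1.1
```

```bash
python3 -c "
from h import *
fine()"
```

```text
hub ((284.6164855957031, 152.8054656982422), (50.005828857421875, 51.11670684814453), 57.144779205322266) axis [ 0.5358 -0.0119] mark (483, 33.83, 33.91, 0.0485) line (180, 33.76, 33.68, 0.0841)
mark,line [33.81, 33.8] todo -0.01
```

Aligned to within about 0.2°. I'll back off along -y, lift, and recheck.

step_arm(targets="0 -0.2 0 0;0 -0.4 0 0;0 -0.7 0 0;0 -0.7 0 0;0 0 -2 0;0 0 -2.5 0;0 0 -2.5 0;0 0 -2.5 0;0 0 0 0;0 0 0 0")

```text
time_s: 7.83
tcp_pos: [0.4751, -0.0075, 0.1971]
ee_rot: [[0.792, 0.61, 0.004], [0.61, -0.792, 0.001], [0.004, 0.001, -1.0]]
wrist_force: [-0.5, -0.5, -0.6]
gripper_width: 0.004
gripper_force: 0.0
```

```bash
python3 -c "
from h import *
fine()
s=sense();print(s['tcp_pos'],s['wrist_force']);print(plan([.5433,.3569,.12],-65))"
```

```text
hub ((293.3399658203125, 144.7068328857422), (31.958805084228516, 33.4603157043457), 23.098377227783203) axis [ 0.5354 -0.0116] mark (206, 33.47, 33.68, 0.0481) line (89, 33.55, 33.54, 0.088)
mark,line [33.41, 33.58] todo 0.17
[ 0.47416258 -0.00780287  0.19566729] [-1.52256088  0.23028416 -0.28775111]
(array([ 27.71, -24.69,   7.6 ]), np.float64(12.6))
```

step_arm(targets="1.9 -2.5 0 0;1.9 -2.5 0 0;1.9 -2.5 0 0;1.9 -2.5 0 0;1.9 -2.5 0 0;1.9 -2.5 0 0;1.9 -2.5 0 0;1.9 -2.5 0 0;1.9 -2.5 0 0;1.9 -2.5 0 0;0 0 0 0;0 0 0 0")

```text
time_s: 8.88
tcp_pos: [0.4717, 0.3067, 0.1934]
ee_rot: [[0.791, 0.611, -0.003], [0.611, -0.791, -0.003], [-0.004, 0.0, -1.0]]
wrist_force: [0.9, -1.2, 1.1]
gripper_width: 0.004
gripper_force: 0.0
```

Run:
```python
from h import *
import pickle
c=cap("wrist");cv2.imwrite("pics/w4.png",c["frame"]);g=c["frame"].max(2);q=px(c,[.5433,.3569,.053]);print("expect",q)
n,l,st,ce=cv2.connectedComponentsWithStats(((g>75)&(g<150)).astype(np.uint8))
t=pickle.load(open("top.pkl","rb"))
for i in range(1,n):
    if 150<st[i,4]<8000 and np.hypot(*(ce[i]-q))<60: print(st[i],ce[i],pt(c,*ce[i],.053),tri(c,ce[i],t,(152.3,202.8)))
```

```text
expect [256.57399367 101.62820333]
[235  78  46  49 965] [257.46321244 102.04663212] [0.54354455 0.35588905 0.053     ] (array([0.54291652, 0.35584968, 0.05618084]), np.float64(0.0008275870582739367))
```

View pics/w4.png

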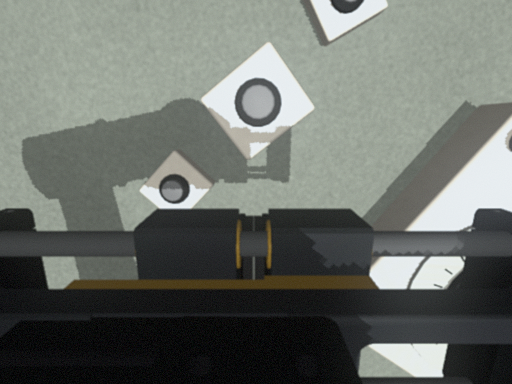

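The wrist view shows the largest button centred at (258,102), right where I expected it; its world position is (0.543, 0.356) with its top near z = 0.054.

```bash
python3 -c "
from h import *
print(plan([.5432,.3560,.065],-65))"
```

```text
(array([ 8.78,  0.36, 12.84]), np.float64(12.6))
```

step_arm(targets="2.2 0.1 0 0;2.2 0.1 0 0;2.2 0.1 0 0;2.2 0.06 0 0;0 0 2.5 0;0 0 2.5 0;0 0 2.5 0;0 0 2.5 0;0 0 1.5 0;0 0 1 0;0 0 0 0;0 0 0 0")

```text
time_s: 9.93
tcp_pos: [0.545, 0.3558, 0.0706]
ee_rot: [[0.793, 0.609, -0.0], [0.609, -0.793, -0.001], [-0.001, 0.0, -1.0]]
wrist_force: [0.9, -0.5, 0.4]
gripper_width: 0.005
gripper_force: 0.0
```

step_arm(targets="0 0 0.3 0;0 0 0.2 0;0 0 0.2 0;0 0 0.1 0;0 0 0.1 0;0 0 0 0")

```text
time_s: 10.43
tcp_pos: [0.5447, 0.3566, 0.0615]
ee_rot: [[0.793, 0.61, -0.0], [0.61, -0.793, 0.0], [-0.0, -0.0, -1.0]]
wrist_force: [0.1, -1.1, -1.3]
gripper_width: 0.005
gripper_force: 0.0
```

step_arm(targets="0 0 0.2 0;0 0 0.2 0;0 0 0.2 0;0 0 0.1 0;0 0 0.1 0;0 0 0 0")

```text
time_s: 10.93
tcp_pos: [0.5449, 0.3567, 0.0537]
ee_rot: [[0.793, 0.61, 0.0], [0.61, -0.793, 0.0], [0.0, 0.0, -1.0]]
wrist_force: [-1.1, 0.7, 3.0]
gripper_width: 0.001
gripper_force: 1.4
```

step_arm(targets="0 0 0.1 0;0 0 0.1 0;0 0 0.1 0;0 0 0 0")

```text
time_s: 11.27
tcp_pos: [0.5449, 0.3567, 0.0515]
ee_rot: [[0.793, 0.61, 0.001], [0.61, -0.793, 0.0], [0.001, 0.0, -1.0]]
wrist_force: [-3.4, -1.3, 5.6]
gripper_width: 0.008
gripper_force: 3.2
```

step_arm(targets="0 0 0.1 0;0 0 0.1 0;0 0 0 0")

```text
time_s: 11.52
tcp_pos: [0.545, 0.3567, 0.0513]
ee_rot: [[0.792, 0.61, 0.001], [0.61, -0.792, 0.0], [0.001, 0.001, -1.0]]
wrist_force: [-4.4, -1.6, 13.3]
gripper_width: 0.003
gripper_force: 6.9
```

step_arm(targets="0 0 0.1 0;0 0 0.1 0;0 0 0 0")

```text
time_s: 11.77
tcp_pos: [0.545, 0.3568, 0.0511]
ee_rot: [[0.792, 0.611, 0.002], [0.611, -0.792, 0.0], [0.001, 0.001, -1.0]]
wrist_force: [-8.2, -3.0, 20.8]
gripper_width: 0.005
gripper_force: 10.6
```

Hard stop reached: z no longer changes while the force climbs to 21 N, so the button is fully down. I'll release it and check.

step_arm(targets="0 0 -0.4 0;0 0 -0.5 0;0 0 -1 0;0 0 -2 0;0 0 -2.5 0;0 0 -2.5 0;0 0 -2.5 0;-1.5 0 0 0;-2.5 0 0 0;-2.5 0 0 0;-2.5 0 0 0;0 0 0 0")

```text
time_s: 12.77
tcp_pos: [0.4698, 0.2984, 0.1602]
ee_rot: [[0.793, 0.609, -0.004], [0.609, -0.793, -0.002], [-0.005, -0.001, -1.0]]
wrist_force: [-0.2, -0.4, -0.9]
gripper_width: 0.007
gripper_force: 0.0
```

Run:
```python
from h import *
import pickle
s=sense();print(s["time_s"],s["tcp_pos"],s["wrist_force"])
t=cap("top");mark([.5344,-.0112],t)
t0=pickle.load(open("top.pkl","rb"))
a=t0["frame"][130:260,130:400];b=t["frame"][130:260,130:400];cv2.imwrite("pics/fin.png",cv2.resize(np.vstack([a,b]),None,fx=2.2,fy=2.2))
```

```text
12.7667 [0.46978758 0.29843892 0.16016973] [-0.1791628  -0.39452463 -0.87009071]
mark,line [32.78, 33.29] todo 0.51
```

View pics/fin.png

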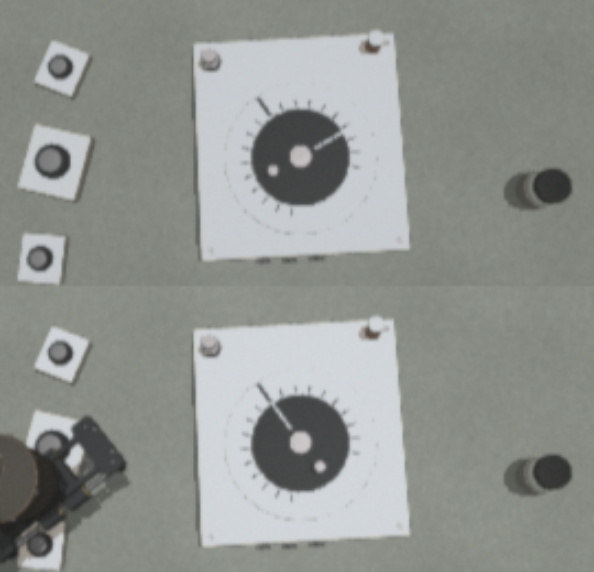

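In the lower half the mark lies on the long line (258,385)–(290,428). The weight (208,345), vial (373,325) and jar (550,472) have not moved, and the arm is clear.

```bash
python3 -c "
from station import r
print(r.finish_job())"
```

```text
the job is handed in; nothing more can be done
None
```

I pushed the dial round by its post until its mark was on the long line (within about 0.5°), pressed the largest start button to its stop and released it. The jar, vial and weight are where they were, and the job is handed in at about 13 s; I don't have a verdict back from the judge.

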